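# Release the lid of a dead centrifuge with the emergency rod

## Robot

A 6-joint arm with a two-finger parallel gripper is mounted at the origin on the work surface. World frame = base frame: x ahead of the robot, y to its left, z up, the work surface at z = 0. Lengths are in mm, angles in rad, forces in N, time in s.
With the tool pointing down it reaches from about 350 to 975 mm from the base axis. Payload 7.1 kg.
Tool frame: the origin (TCP) lies at the very end of the fingers, on their centre line; the grasp point (between the pads) lies 19 mm behind it (ctrl.pinch_z is the z of the grasp point in the tool frame, in mm); z points along the fingers, y is the direction in which the jaws open and shut (so a half turn about z gives the same grasp; the last joint's range is limited). The gripper opens to 88 mm and grips with 3 to 60 N. Pads are 20 mm wide; open, the fingers measure 115 mm over their backs; the gripper's body (75 mm by 178 mm) begins 61 mm behind the grasp point.
Start: joints at [1.124, 0.423, 1.63, -0, 1.089, -0.019], TCP at [259.261, 568.672, 222.675] pointing down, gripper open.
Joint ranges: [-3, 3], [-0.9, 2.11], [0.09, 2.58], [-1.31, 4.45], [0.11, 2.69], [-2.54, 2.54]. Speed limits (rad/s): [2.39, 2.39, 3.01, 3.14, 3.14, 3.14].

## Interface

Orientations are given as a rotation vector (axis times angle).
In Python, from workcell import get_obs, optics, ctrl gives the robot as it stands.
- The arm moves only by the shell command python3 -m jog 'ROWS'. ROWS is a JSON object of lists of equal length, an entry for each row: "delta_rot": the turn, a rotation vector about the tool's x, y, z in rad, a list of three; "translation": the shift along the tool's x, y, z in mm, a list of three; "hand": the opening, from -1 (shut) to 1 (fully open). In form: {"delta_rot": [[rx, ry, rz], ...], "translation": [[x, y, z], ...], "hand": [hand, ...]}. A call has 1 to 5 rows; each row is the pose to reach, as a shift and turn from the pose commanded when the call began, along the tool's axes at that moment; what a row does not reach only later rows make up. A row lasts 1/10 s, in which the tool goes at most 50 mm and 8.59 degrees, less where a joint would pass 70% of its speed; a pose out of reach is approached as far as the arm can. A call with a gripper value outside its range is refused whole. The fingers move at their own pace and stop on an object; the grip force is fixed at half the most. Time passes only in rows, so rows that repeat a pose let the fingers close. It gives the time, the measured TCP pose, the force and the opening at its end, in the units of the state.
- get_obs(): the state, without advancing time (a new reading comes with each control period).
- optics.get_image(name): name is "side" or "top" or "wrist"; returns the picture (480x640x3 uint8, red, green, blue); there is no depth.
- optics.calibration(name): a dict with "intrinsics" (3x3 intrinsics, pixels), "cam_to_world" (4x4, takes a point from camera to world coordinates). Camera axes: x right, y up, looking along -z (the intrinsics and any distortion apply to the point x, -y, -z); pixel columns grow to the right and rows downward; lengths in mm; the calibration is good to about 2 mm. A picture is of the moment at which its call begins: read the wrist's pose just before it. calibration takes no time and is no camera call; for the wrist camera it gives the pose at the moment of the call.
- ctrl.close_job(): hands the job in, once; it reports no verdict.
The state is a dict: "t": time; "qpos": joint angles; "qvel": joint speeds; "joint_torque": joint torques, N m; "ee_pos": TCP position; "orientation": TCP orientation; "ft_force": force on the tool from outside, world axes, zero at the start; "moment": the same for the moment, N m; "width": finger opening in mm.
Only numpy, scipy, OpenCV 4.12 (cv2) and the standard library are available. Lean on these libraries where they do the work, as an engineer would, in place of code of your own. Each camera call takes 0.05 s, during which the arm holds its last target. There are 200 camera calls.

## Task

The bench centrifuge has lost power with its lid locked. Take the square-handled steel release rod out of the tool rack, push it down through the slot in the centrifuge's front deck and feel for the springy latch tab hidden below, pressing it gently (never more than 20 N against any part of the centrifuge) until the lid springs ajar. Then hang the rod back, fully down, in the rack hole it came from, and leave everything else on the bench where it is.

Things in the scene. Friction and masses are not known exactly. Their poses are not given: they have to be found in the camera images.
- centrifuge: bench centrifuge, white box 230 (x) x 200 (y) x 120 mm high with a flat grey lid; fixed. Origin: centre of its underside; its -x side is the front, z up. The strip of top next to the front (the deck, 73 mm deep, top at z = 120 mm, 5 mm thick) has the slot; the lid covers the rest behind it, its top 13 mm above the deck
- slot (a point): middle of the slot, level with the deck top (120 mm above the bench, 80 mm from the centrifuge's centre towards its front). The slot is 48 mm long along the centrifuge's y axis and 11 mm wide along its x axis; axes as the centrifuge's
- latch_zone (a point): point 32 mm below the slot's middle: only the centre of the hidden zone where the latch tab may be. The tab is flat-topped, 14 mm wide along the slot and wider than the slot across it; each time it is elsewhere, centred within 16 mm either side of the slot's middle, its top 25 to 39 mm below the deck. It yields from 2 N; after about 6 mm (5 to 9 N) the lid lets go; at 10 mm is a hard stop
- latch_floor (a point): point 52 mm below the slot's middle, a depth that the rod's tip never needs to pass. Right and left of the tab, 1 mm away from it, the rest of the slot is underlain by a stiff metal bracket (about 6 N per mm), its top 3 mm higher than the tab's, so that the tab lies 3 mm down in a 16 mm wide gap in it: pressing the bracket does not open the lid, and more than 20 N bends it
- lid (a joint): lid angle, rad: 0 locked shut, about 0.30 sprung ajar. The hinge is at the back, so the edge next to the deck rises (by 43 mm); it opens by its own spring and stays up
- rod: release rod, 136 mm long, 90 g. Origin: centre of its lower tip; z runs up along the rod. From the tip: round steel shank 7 mm thick with a domed tip, 78 mm long; a round collar 26 mm across and 4 mm thick; then a square grip 16 x 16 mm, 54 mm tall (its flats along the rod's x and y). At the start it hangs upright in a rack hole by its collar
- rod_center (a point): middle of the rod's square grip, 109 mm above its tip, on its axis
- rack: grey tool rack, 60 (x) x 180 (y) mm, top face 100 mm above the bench; fixed. Origin: centre of its underside. Three round holes of 11 mm, slightly countersunk, go through its 12 mm top plate at y = -60, 0 and +60 mm, with free room of 78 mm below it. The rod hangs in one outer hole, a retriever in the other, the middle one is empty
- amber_bottle: bystander: brown glass bottle, 72 mm wide, 150 mm tall. Origin: centre of its lower end
- small_amber: bystander: small brown glass bottle, 48 mm wide, 95 mm tall. Origin: centre of its lower end
- beaker: bystander: glass beaker, 68 mm wide, 85 mm tall. Origin: centre of its lower end
- jar: bystander: low white jar, 48 mm wide, 50 mm tall. Origin: centre of its lower end
- screwdriver: bystander: screwdriver lying on the bench. Origin: on its axis at mid-length
- weigh_tray: bystander: flat open white tray, 110 x 80 x 25 mm. Origin: centre of its lower end
- mortar: bystander: white ceramic bowl, 90 mm wide, 55 mm tall. Origin: centre of its lower end
- retriever: bystander: white stirring-bar retriever hanging in another hole of the rack: 5 mm shaft, round 24 mm ball on top, 104 mm long. Origin: centre of its lower end

How it is judged (in metres and radians):
On the way, in this order (a step that is already met when the one before it is completed fails the run):
1. the rod's tip is down through the slot (z of rod in the frame of slot below -0.012 m and horizontal distance between rod and slot below 0.03 m), for 0.05 s.
2. the lid has sprung ajar (value of joint lid above 0.2 rad), for 0.2 s.
At the end, for the whole second after the job is handed in: The lid stands ajar (more than 0.2 rad), and the rod hangs upright (within 0.1 rad), at rest and fully down in the hole it came from (tip within 8 mm, grip within 12 mm of the start) (value of joint lid above 0.2 rad and distance of rod from where it was at the start of the episode below 0.008 m and distance of rod_center from where it was at the start of the episode below 0.012 m and angle between rod's own z axis and vertical below 0.1 rad and linear speed of rod below 0.02 m/s); the robot touches nothing.
It fails at once if the rod pushes on any part of the centrifuge with more than 20 N (contact force between rod and centrifuge above 20 N).
It fails at once if the robot itself pushes on the centrifuge with more than 20 N (contact force between the arm and centrifuge above 20 N).
It fails at once if another thing on the bench or in the rack is moved by more than 30 mm (distance of any of amber_bottle, small_amber, beaker, jar, screwdriver, weigh_tray, mortar, retriever from where it was at the start of the episode above 0.03 m).
It also fails if it takes over 72 s, if anything falls off the work surface, if the arm or the gripper's body presses on something with over 40 N, if the wrist force passes 120 N, or if a joint passes its speed limit or range.

## Working session

There is one attempt and no reset: what is moved stays moved. The work goes in short steps, Python scripts to look and compute and a shell command to move; the robot and the scene stay as the last step left them, time stands still between calls to the robot, and variables do not carry over. Pictures are saved under pics/ and viewed, about 8 in all and at most 12, crops included, and the job is handed in when it is done.

```bash
mkdir -p pics; python3 - <<'E'
from workcell import get_obs, optics, ctrl
import cv2,numpy as np
o=get_obs();print(o, ctrl.pinch_z)
for n in("top","side"):
    im=optics.get_image(n);cv2.imwrite(f"pics/{n}0.png",im[:,:,::-1]);c=optics.calibration(n);print(n,np.array(c["intrinsics"]).tolist(),np.round(c["cam_to_world"],3).tolist(),[k for k in c])
E
```

```text
{'t': 0.0, 'qpos': array([ 1.12401525e+00,  4.23820053e-01,  1.63069373e+00,  7.47551146e-07,
        1.08861684e+00, -1.89763256e-02]), 'qvel': array([-0.0010249 ,  0.00057142, -0.0004832 ,  0.00039297,  0.00268201,
       -0.00033538]), 'joint_torque': array([-7.55126803e-04, -5.44625151e+01, -2.73671043e+01,  6.43880200e-02,
        2.26223673e-02, -1.33853305e-04]), 'ee_pos': array([259.01520289, 568.18127573, 221.91322073]), 'orientation': array([-6.66806278e-01, -3.06964725e+00,  2.35012340e-03]), 'ft_force': array([-0.08335412, -0.62885345, -0.2207698 ]), 'moment': array([ 0.00732029, -0.04835182,  0.00258844]), 'width': 87.8866431591046} -18.700000000000003
top [[530.6670593416774, 0.0, 318.97870425732657], [0.0, 530.6670593416774, 239.0197653224478], [0.0, 0.0, 1.0]] [[-0.007, 0.998, -0.055, 510.272], [-1.0, -0.007, -0.009, -0.307], [-0.009, 0.054, 0.998, 1193.427], [0.0, 0.0, 0.0, 1.0]] ['intrinsics', 'cam_to_world']
side [[564.0842457084627, 0.0, 320.2166802977025], [0.0, 564.0842457084627, 237.8278603340421], [0.0, 0.0, 1.0]] [[0.675, 0.379, -0.633, -270.655], [-0.738, 0.361, -0.57, -761.287], [0.013, 0.852, 0.524, 801.34], [0.0, 0.0, 0.0, 1.0]] ['intrinsics', 'cam_to_world']
```

View pics/top0.png

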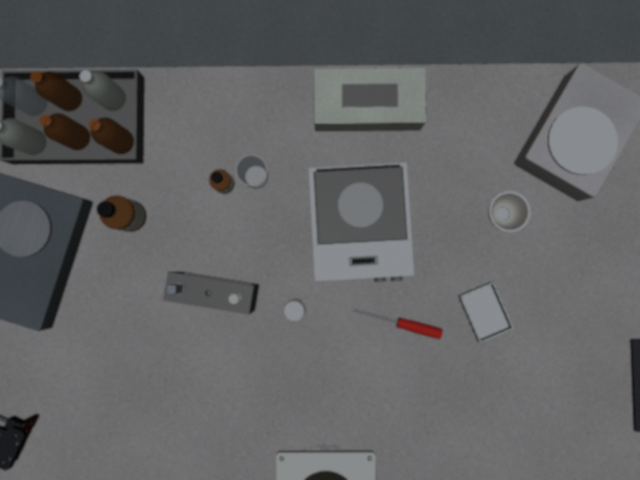

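View pics/side0.png

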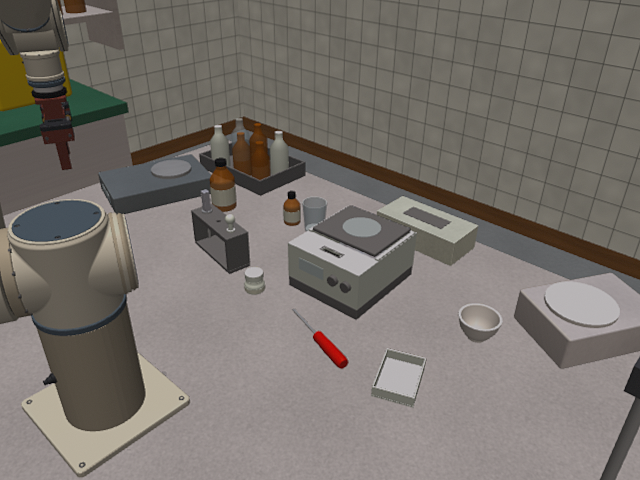

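Top view: the rod's square grip is at (173,289) at the rack's +y end. The middle hole is at (208,293), the retriever ball at (234,299) and the slot at (363,260). In the side view the grip is at (206,200).

```bash
cat > h.py <<'E'
from workcell import get_obs, optics, ctrl
import cv2,numpy as np
from scipy.spatial.transform import Rotation as R
def ray(c,px):
    K=np.array(c["intrinsics"]);M=np.array(c["cam_to_world"])
    d=np.linalg.inv(K)@[px[0],px[1],1]; return M[:3,3],M[:3,:3]@(d*[1,-1,-1])
def onz(c,px,z):
    o,d=ray(c,px);return o+d*(z-o[2])/d[2]
def proj(c,p):
    M=np.array(c["cam_to_world"]);q=M[:3,:3].T@(np.array(p)-M[:3,3]);q=np.array(c["intrinsics"])@(q*[1,-1,-1]);return q[:2]/q[2]
def tooldelta(o,p): # world target TCP -> shift in tool axes
    return R.from_rotvec(o["orientation"]).as_matrix().T@(np.array(p)-o["ee_pos"])
E
python3 - <<'E'
from h import *
im=cv2.imread("pics/top0.png");c=optics.calibration("top");s=optics.calibration("side")
g=cv2.cvtColor(im,cv2.COLOR_BGR2GRAY)
def blob(x0,y0,x1,y1,th):
    m=(g[y0:y1,x0:x1]<th).astype(np.uint8);cs=max(cv2.findContours(m,0,2)[0],key=cv2.contourArea)+[x0,y0]
    r=cv2.minAreaRect(cs);return r,cv2.boxPoints(r)
r,b=blob(345,252,382,268,90);print("slot",r,onz(c,r[0],120));B=[onz(c,p,120)[:2] for p in b];print(np.round(B,1).tolist())
print("rack hole",onz(c,(208,293),100),"ball",onz(c,(234,299),120))
for z in(131,158):print("rod",z,onz(c,(173,289),z))
p=onz(c,(173,289),158);print("side reproj",proj(s,p),proj(s,p-[0,0,54]))
for px in((169,272),(257,285),(251,313),(164,300)):print(onz(c,px,100))
for px in((309,168),(407,164),(413,275),(315,280)):print("cen",onz(c,px,120))
o=get_obs();print(optics.calibration("wrist")["cam_to_world"]);print(R.from_rotvec(o["orientation"]).as_matrix())
x=cv2.resize(im[260:325,150:275],None,fx=4,fy=4,interpolation=2);y=cv2.resize(im[150:290,300:425],None,fx=4,fy=4)[:,:300*2]
x=cv2.copyMakeBorder(x,0,y.shape[0]-x.shape[0],0,0,0);cv2.imwrite("pics/c1.png",cv2.convertScaleAbs(cv2.resize(np.hstack([x,y])[:560,:800*2],None,fx=.75,fy=.75),alpha=1.5))
E
```

```text
slot ((362.9941101074219, 260.42352294921875), (6.672595977783203, 22.472076416015625), 85.60128784179688) [524.95388263 -79.1792855  120.        ]
[[530.1, -56.1], [533.3, -101.4], [519.8, -102.2], [516.7, -57.0]]
rack hole [460.44862782 238.56797827 100.        ] ball [448.98375968 181.6073079  120.        ]
rod 131 [470.26400208 301.97519587 131.        ]
rod 158 [471.28075725 294.29313027 158.        ]
side reproj [205.69886084 191.81928634] [207.68755263 210.78459051]
[504.080213   319.35835014 100.        ]
[476.20705224 137.69202456 100.        ]
[419.05451143 150.02447174 100.        ]
[446.67277743 329.16270491 100.        ]
cen [714.20528148  28.84453827 120.        ]
cen [ 720.74664694 -171.00308441  120.        ]
cen [ 494.92207186 -179.54004102  120.        ]
cen [486.14317215  18.01675808 120.        ]
[[ 4.15092428e-01 -8.80908982e-01 -2.27371153e-01  1.95752545e+02]
 [ 9.09778809e-01  4.01674938e-01  1.04688888e-01  5.97683509e+02]
 [-8.92088199e-04 -2.50313022e-01  9.68164550e-01  3.84117247e+02]
 [ 0.00000000e+00  0.00000000e+00  0.00000000e+00  1.00000000e+00]]
[[-9.09874647e-01  4.14882876e-01 -5.70762038e-04]
 [ 4.14883268e-01  9.09873861e-01 -1.19664802e-03]
 [ 2.28526875e-05 -1.32559931e-03 -9.99999121e-01]]
```

```bash
python3 -m jog '{"translation":[[-45,-23,-2],[-90,-46,-4],[-135,-70,-6],[-180,-93,-8],[-220,-115,-8]],"delta_rot":[[0,0,-0.1],[0,0,-0.2],[0,0,-0.276],[0,0,-0.276],[0,0,-0.276]],"hand":[1,1,1,1,1]}'
python3 - <<'E'
from h import *
print(tooldelta(get_obs(),[470,297,225]))
E
```

```text
t: 0.6
ee_pos: [412.7, 371.1, 230.7]
orientation: [0.238, 3.132, 0.0]
ft_force: [0.8, 0.1, 0.1]
width: 88.0
[-67.86329918 -64.57374424   5.71657629]
```

```bash
python3 -m jog '{"translation":[[-35,-33,3],[-68,-65,5],[-68,-65,5],[-68,-65,5]],"delta_rot":[[0,0,0],[0,0,0],[0,0,0],[0,0,0]],"hand":[1,1,1,1]}'
python3 - <<'E'
from h import *
c=optics.calibration("wrist");im=optics.get_image("wrist");np.save("c2.npy",c["cam_to_world"])
cv2.imwrite("pics/w1.png",im[:,:,::-1]);print(get_obs()["ee_pos"],np.array(c["intrinsics"]).round(1).tolist())
for z in(104,158):print(z,proj(c,[470,297,z]))
print(proj(c,[460.4,238.6,100]))
E
```

```text
t: 1.0
ee_pos: [469.3, 297.4, 225.4]
orientation: [-0.242, -3.131, 0.0]
ft_force: [-0.3, 0.2, 0.6]
width: 88.0
[468.78132704 298.32379669 225.43101595] [[378.1, 0.0, 317.8], [0.0, 378.1, 237.4], [0.0, 0.0, 1.0]]
104 [316.26710568 233.83910583]
158 [315.99276287 254.329667  ]
[240.63494001 232.01820008]
```

View pics/w1.png

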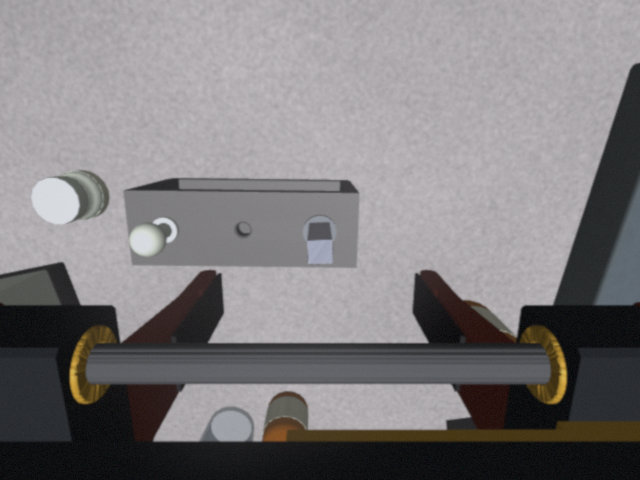

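Wrist view: the grip's top face is centred at (319.5,252), the collar at (319,232) and the middle hole at (243.5,228.5). The grip flats line up with the rack. This puts the rod at about (468, 299), so I only need about 1 mm of correction before descending.

```bash
python3 -m jog '{"translation":[[1,1,40],[1,1,80],[1,1,104],[1,1,111],[1,1,111]],"delta_rot":[[0,0,0],[0,0,0],[0,0,0],[0,0,0],[0,0,0]],"hand":[1,1,1,1,1]}'
python3 -m jog '{"translation":[[0,0,0],[0,0,0],[0,0,0],[0,0,0],[0,0,0]],"delta_rot":[[0,0,0],[0,0,0],[0,0,0],[0,0,0],[0,0,0]],"hand":[-1,-1,-1,-1,-1]}'
python3 -m jog '{"translation":[[0,0,0],[0,0,0],[0,0,0],[0,0,0],[0,0,0]],"delta_rot":[[0,0,0],[0,0,0],[0,0,0],[0,0,0],[0,0,0]],"hand":[-1,-1,-1,-1,-1]}'
```

```text
t: 1.55
ee_pos: [467.1, 300.2, 114.0]
orientation: [-0.235, -3.131, 0.002]
ft_force: [-0.8, -0.2, -0.3]
width: 87.9
t: 2.05
ee_pos: [468.6, 299.4, 115.2]
orientation: [0.239, 3.132, 0.001]
ft_force: [-0.2, -1.6, -0.8]
width: 51.3
t: 2.55
ee_pos: [468.3, 299.3, 114.6]
orientation: [-0.238, -3.132, 0.0]
ft_force: [-0.1, -1.2, 0.1]
width: 15.8
```

```bash
python3 -m jog '{"translation":[[0,0,-15],[0,0,-45],[0,0,-80],[0,0,-115],[0,0,-130]],"delta_rot":[[0,0,0],[0,0,0],[0,0,0],[0,0,0],[0,0,0]],"hand":[-1,-1,-1,-1,-1]}'
python3 -m jog '{"translation":[[-12,-39,0],[-25,-80,0],[-37,-120,0],[-50,-160,0],[-60,-190,0]],"delta_rot":[[0,0,-0.05],[0,0,-0.1],[0,0,-0.15],[0,0,-0.2],[0,0,-0.2]],"hand":[-1,-1,-1,-1,-1]}'
python3 - <<'E'
from h import *
o=get_obs();print(o["ee_pos"],o["width"],tooldelta(o,[525,-79,243]))
E
```

```text
t: 3.05
ee_pos: [469.4, 300.1, 247.9]
orientation: [0.238, 3.129, 0.004]
ft_force: [0.2, 0.3, -0.4]
width: 16.0
t: 3.55
ee_pos: [498.6, 100.3, 244.6]
orientation: [0.077, -3.14, 0.001]
ft_force: [-0.1, 0.6, -0.6]
width: 16.1
[498.59012523 100.33401296 244.55637063] 16.12825959274099 [ -17.59772233 -180.41153375    1.60954544]
```

```bash
python3 -m jog '{"translation":[[-4,-45,0],[-9,-90,1],[-14,-135,1],[-18,-175,1],[-18,-180,1]],"delta_rot":[[0,0,0],[0,0,0],[0,0,0],[0,0,0],[0,0,0]],"hand":[-1,-1,-1,-1,-1]}'
python3 -m jog '{"translation":[[0,0,0],[0,0,0],[0,0,0]],"delta_rot":[[0,0,0],[0,0,0],[0,0,0]],"hand":[-1,-1,-1]}'
python3 - <<'E'
from h import *
o=get_obs();c=optics.calibration("wrist");im=optics.get_image("wrist")
cv2.imwrite("pics/w2.png",im[:,:,::-1]);M=R.from_rotvec(o["orientation"]).as_matrix();print(o["ee_pos"],M.round(3).tolist())
print("slot",proj(c,[525,-79.2,120]),"tip",proj(c,o["ee_pos"]+M@[0,0,92.4]),"collar",proj(c,o["ee_pos"]+M@[0,0,12]))
E
```

```text
t: 4.05
ee_pos: [525.9, -80.1, 243.5]
orientation: [-0.07, 3.141, -0.001]
ft_force: [-0.0, 0.7, -1.2]
width: 15.8
t: 4.35
ee_pos: [525.2, -75.1, 243.6]
orientation: [0.078, -3.14, -0.001]
ft_force: [0.0, 0.5, -0.5]
width: 15.7
[525.24595666 -75.08713459 243.58985694] [[-0.999, -0.05, -0.0], [-0.05, 0.999, 0.0], [0.0, 0.0, -1.0]]
slot [310.95906996 231.33481001] tip [316.16200456 242.41199432] collar [315.67713926 285.49377506]
```

View pics/w2.png

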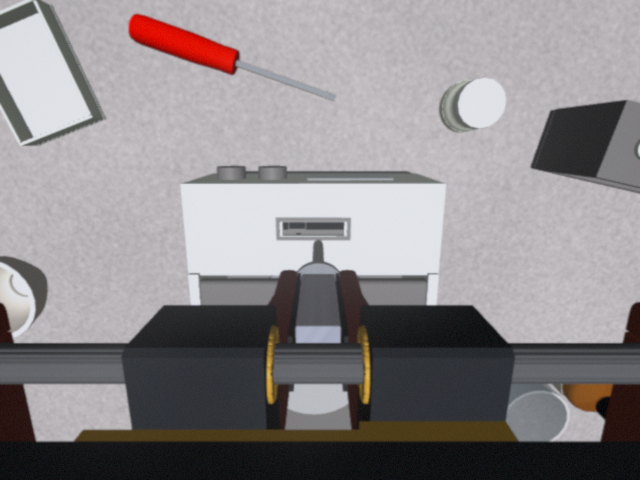

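```bash
python3 - <<'E'
import cv2
im=cv2.imread("pics/w2.png")[205:285,265:365];cv2.imwrite("pics/w2c.png",cv2.resize(cv2.convertScaleAbs(im,alpha=1.3),None,fx=7,fy=7,interpolation=cv2.INTER_NEAREST))
E
```

```text
(no output)
```

View pics/w2c.png

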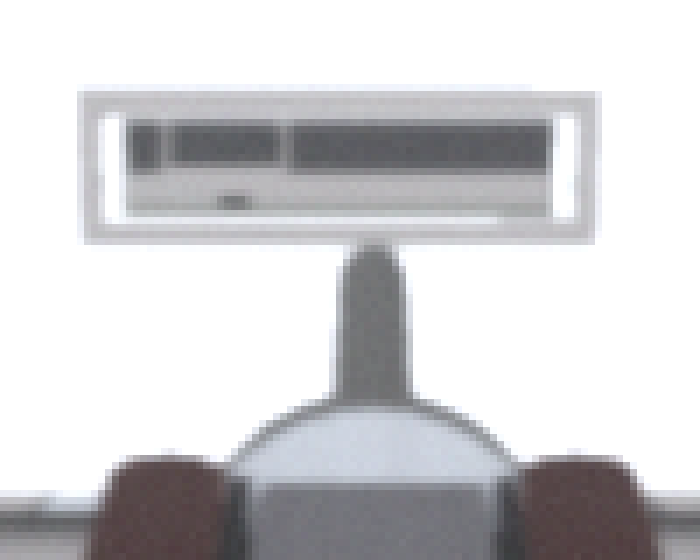

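The crop shows the slot opening centred at about (313.4,228.6). Inside it, two light lines at columns 289 and 305.7 mark the tab's side gaps, so the tab is centred at column 297.3. The rod's dome edge is at (318.6,239.6).

```bash
python3 - <<'E'
from h import *
o=get_obs();print(o["t"],o["ee_pos"]);c=optics.calibration("wrist");M=R.from_rotvec(o["orientation"]).as_matrix()
z=o["ee_pos"][2]-92.4
tip=onz(c,(318.6,239.6+5.1),z+3.5);sl=onz(c,(313.4,228.6),120)
print("tip",tip,"slot",sl)
for zz in(81,88,95):
    t=onz(c,(297.3,226),zz);print("slot-frame tab y",(M.T@(t-sl))[1],"need tool shift y",(M.T@(t-tip))[1],"x",(M.T@(sl-tip))[0])
E
```

```text
4.4 [525.31677463 -75.10121776 243.64123639]
tip [525.9146426  -73.35021652 154.74123639] slot [522.85189298 -77.42314379 120.        ]
slot-frame tab y -14.585854748372691 need tool shift y -18.50863460054356 x 3.2539891309135065
slot-frame tab y -14.205036522395384 need tool shift y -18.12781637456625 x 3.2539891309135065
slot-frame tab y -13.824218296418058 need tool shift y -17.746998148588926 x 3.2539891309135065
```

```bash
python3 -m jog '{"translation":[[1.6,-9,0],[3.2,-18,8],[3.2,-18,18],[3.2,-18,22],[3.2,-18,22]],"delta_rot":[[0,0,0],[0,0,0],[0,0,0],[0,0,0],[0,0,0]],"hand":[-1,-1,-1,-1,-1]}'
python3 -m jog '{"translation":[[0,0,0],[0,0,0],[0,0,0]],"delta_rot":[[0,0,0],[0,0,0],[0,0,0]],"hand":[-1,-1,-1]}'
python3 - <<'E'
from h import *
o=get_obs();c=optics.calibration("wrist");im=optics.get_image("wrist")[:,:,::-1]
cv2.imwrite("pics/w3.png",im);M=R.from_rotvec(o["orientation"]).as_matrix();print(o["ee_pos"],o["ft_force"],c["cam_to_world"][:3,3])
print("slot",proj(c,[522.85,-77.4,120]),"tip",proj(c,o["ee_pos"]+M@[0,0,92.4]))
cv2.imwrite("pics/w3c.png",cv2.resize(cv2.convertScaleAbs(im[190:290,270:390],alpha=1.3),None,fx=6,fy=6,interpolation=cv2.INTER_NEAREST))
E
```

```text
t: 4.9
ee_pos: [522.4, -94.5, 220.4]
orientation: [0.075, -3.138, -0.001]
ft_force: [-0.6, -0.3, -1.2]
width: 15.6
t: 5.2
ee_pos: [523.4, -94.5, 222.0]
orientation: [-0.076, 3.14, -0.0]
ft_force: [-1.0, 0.4, -1.3]
width: 15.9
[523.39227414 -94.5224052  221.95506847] [-0.9576657   0.37145842 -1.31054399] [453.82347255 -97.01221457 384.05268369]
slot [339.92613042 239.17955255] tip [316.15938327 242.36555397]
```

View pics/w3c.png

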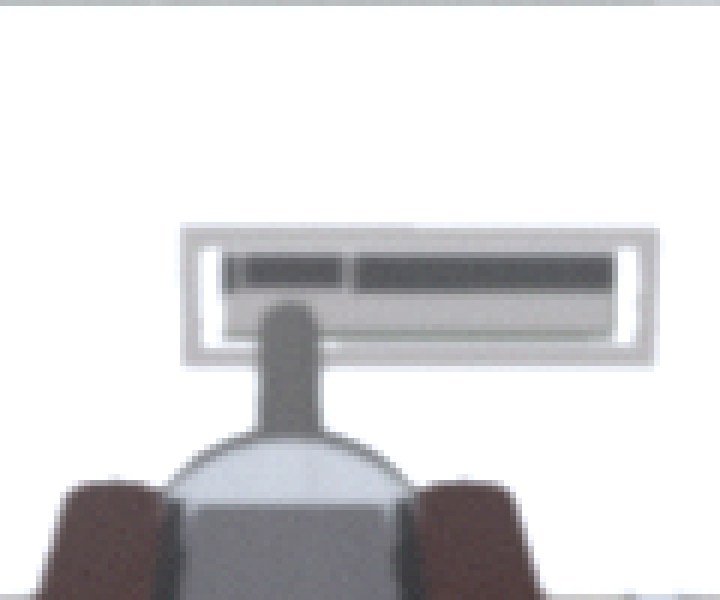

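Slot opening is at (339.5,239.2), as predicted. The tip is at (318.3,239.7), between the tab's gap lines (columns 309.5 and 328.3), and aligned in x within about 0.5 mm. I'll lower it gently.

```bash
python3 -m jog '{"translation":[[0,0,3],[0,0,6],[0,0,8],[0,0,8]],"delta_rot":[[0,0,0],[0,0,0],[0,0,0],[0,0,0]],"hand":[-1,-1,-1,-1]}'
python3 -m jog '{"translation":[[0,0,0.7],[0,0,1.4],[0,0,2],[0,0,2]],"delta_rot":[[0,0,0],[0,0,0],[0,0,0],[0,0,0]],"hand":[-1,-1,-1,-1]}'
```

```text
t: 5.65
ee_pos: [522.9, -94.5, 213.2]
orientation: [0.076, -3.14, -0.0]
ft_force: [0.2, 0.1, -1.8]
width: 16.4
t: 6.05
ee_pos: [523.1, -94.6, 211.6]
orientation: [0.076, -3.141, -0.0]
ft_force: [0.2, 1.1, -0.1]
width: 16.1
```

```bash
python3 -m jog '{"translation":[[0,0,0.5],[0,0,1],[0,0,1.5],[0,0,1.5]],"delta_rot":[[0,0,0],[0,0,0],[0,0,0],[0,0,0]],"hand":[-1,-1,-1,-1]}'
```

```text
t: 6.45
ee_pos: [523.1, -94.5, 210.1]
orientation: [0.076, -3.141, -0.0]
ft_force: [-0.3, -0.4, -2.4]
width: 15.9
```

```bash
python3 -m jog '{"translation":[[0,0,0.5],[0,0,1],[0,0,1.5],[0,0,1.5]],"delta_rot":[[0,0,0],[0,0,0],[0,0,0],[0,0,0]],"hand":[-1,-1,-1,-1]}'
```

```text
t: 6.85
ee_pos: [523.1, -94.6, 208.6]
orientation: [0.076, -3.141, -0.0]
ft_force: [-0.9, -0.0, -1.2]
width: 15.6
```

```bash
python3 -m jog '{"translation":[[0,0,1],[0,0,2],[0,0,3],[0,0,4],[0,0,5]],"delta_rot":[[0,0,0],[0,0,0],[0,0,0],[0,0,0],[0,0,0]],"hand":[-1,-1,-1,-1,-1]}'
```

```text
t: 7.35
ee_pos: [523.2, -94.6, 203.6]
orientation: [0.076, -3.141, 0.0]
ft_force: [0.5, 0.1, -0.8]
width: 15.7
```

```bash
python3 -m jog '{"translation":[[0,0,2],[0,0,4],[0,0,6],[0,0,8],[0,0,8]],"delta_rot":[[0,0,0],[0,0,0],[0,0,0],[0,0,0],[0,0,0]],"hand":[-1,-1,-1,-1,-1]}'
python3 -m jog '{"translation":[[0,0,0.5],[0,0,1],[0,0,1.5],[0,0,2],[0,0,2]],"delta_rot":[[0,0,0],[0,0,0],[0,0,0],[0,0,0],[0,0,0]],"hand":[-1,-1,-1,-1,-1]}'
```

```text
t: 7.85
ee_pos: [523.0, -94.5, 195.3]
orientation: [0.076, -3.14, -0.0]
ft_force: [-0.3, 0.1, -1.4]
width: 15.5
t: 8.35
ee_pos: [523.2, -94.6, 193.6]
orientation: [0.076, -3.141, -0.0]
ft_force: [-0.5, -0.2, -1.2]
width: 15.6
```

```bash
python3 -m jog '{"translation":[[0,0,0.5],[0,0,1],[0,0,1.5],[0,0,2],[0,0,2]],"delta_rot":[[0,0,0],[0,0,0],[0,0,0],[0,0,0],[0,0,0]],"hand":[-1,-1,-1,-1,-1]}'
```

```text
t: 8.85
ee_pos: [523.2, -94.6, 191.6]
orientation: [0.076, -3.141, -0.0]
ft_force: [0.4, 0.6, -1.1]
width: 15.9
```

```bash
python3 -m jog '{"translation":[[0,0,0.5],[0,0,1],[0,0,1.5],[0,0,2],[0,0,2]],"delta_rot":[[0,0,0],[0,0,0],[0,0,0],[0,0,0],[0,0,0]],"hand":[-1,-1,-1,-1,-1]}'
```

```text
t: 9.35
ee_pos: [523.1, -94.6, 189.6]
orientation: [0.076, -3.141, -0.0]
ft_force: [-0.1, -0.7, -1.5]
width: 16.1
```

```bash
python3 -m jog '{"translation":[[0,0,0.5],[0,0,1],[0,0,1.5],[0,0,1.5]],"delta_rot":[[0,0,0],[0,0,0],[0,0,0],[0,0,0]],"hand":[-1,-1,-1,-1]}'
python3 -m jog '{"translation":[[0,0,0.5],[0,0,1],[0,0,1.5],[0,0,1.5]],"delta_rot":[[0,0,0],[0,0,0],[0,0,0],[0,0,0]],"hand":[-1,-1,-1,-1]}'
```

```text
t: 9.75
ee_pos: [523.1, -94.6, 188.1]
orientation: [0.076, -3.141, -0.0]
ft_force: [0.5, -0.6, -1.4]
width: 15.8
t: 10.15
ee_pos: [523.1, -94.6, 186.6]
orientation: [0.076, -3.141, -0.0]
ft_force: [-0.5, -0.0, -0.7]
width: 16.5
```

```bash
python3 -m jog '{"translation":[[0,0,0.5],[0,0,1],[0,0,1.5],[0,0,1.5]],"delta_rot":[[0,0,0],[0,0,0],[0,0,0],[0,0,0]],"hand":[-1,-1,-1,-1]}'
python3 -m jog '{"translation":[[0,0,0.5],[0,0,1],[0,0,1.5],[0,0,1.5]],"delta_rot":[[0,0,0],[0,0,0],[0,0,0],[0,0,0]],"hand":[-1,-1,-1,-1]}'
```

```text
t: 10.55
ee_pos: [523.1, -94.6, 185.1]
orientation: [0.076, -3.14, -0.0]
ft_force: [-0.9, 0.0, -0.6]
width: 16.1
t: 10.95
ee_pos: [523.1, -94.6, 183.6]
orientation: [0.076, -3.141, -0.0]
ft_force: [-0.3, -0.4, -1.2]
width: 15.7
```

Tip is about 29 mm down and still free.

```bash
python3 -m jog '{"translation":[[0,0,0.5],[0,0,1],[0,0,1.5],[0,0,1.5]],"delta_rot":[[0,0,0],[0,0,0],[0,0,0],[0,0,0]],"hand":[-1,-1,-1,-1]}'
python3 -m jog '{"translation":[[0,0,0.5],[0,0,1],[0,0,1.5],[0,0,1.5]],"delta_rot":[[0,0,0],[0,0,0],[0,0,0],[0,0,0]],"hand":[-1,-1,-1,-1]}'
```

```text
t: 11.35
ee_pos: [523.1, -94.6, 182.1]
orientation: [0.076, -3.141, -0.0]
ft_force: [-0.0, 0.0, -0.8]
width: 16.0
t: 11.75
ee_pos: [523.1, -94.6, 180.6]
orientation: [0.076, -3.141, -0.0]
ft_force: [-0.9, 0.2, -0.5]
width: 16.0
```

```bash
python3 -m jog '{"translation":[[0,0,0.5],[0,0,1],[0,0,1.5],[0,0,1.5]],"delta_rot":[[0,0,0],[0,0,0],[0,0,0],[0,0,0]],"hand":[-1,-1,-1,-1]}'
```

```text
t: 12.15
ee_pos: [523.1, -94.5, 179.1]
orientation: [0.076, -3.141, -0.0]
ft_force: [-0.8, -0.4, -0.6]
width: 16.0
```

```bash
python3 -m jog '{"translation":[[0,0,0.5],[0,0,1],[0,0,1.5],[0,0,1.5]],"delta_rot":[[0,0,0],[0,0,0],[0,0,0],[0,0,0]],"hand":[-1,-1,-1,-1]}'
python3 -m jog '{"translation":[[0,0,0.5],[0,0,1],[0,0,1.5],[0,0,1.5]],"delta_rot":[[0,0,0],[0,0,0],[0,0,0],[0,0,0]],"hand":[-1,-1,-1,-1]}'
```

```text
t: 12.55
ee_pos: [523.1, -94.6, 177.6]
orientation: [0.076, -3.141, -0.0]
ft_force: [-0.1, 0.5, -1.1]
width: 16.0
t: 12.95
ee_pos: [523.1, -94.6, 176.1]
orientation: [0.076, -3.141, -0.0]
ft_force: [0.7, 0.2, -1.2]
width: 15.6
```

```bash
python3 -m jog '{"translation":[[0,0,0.5],[0,0,1],[0,0,1.5],[0,0,1.5]],"delta_rot":[[0,0,0],[0,0,0],[0,0,0],[0,0,0]],"hand":[-1,-1,-1,-1]}'
python3 -m jog '{"translation":[[0,0,0.5],[0,0,1],[0,0,1.5],[0,0,1.5]],"delta_rot":[[0,0,0],[0,0,0],[0,0,0],[0,0,0]],"hand":[-1,-1,-1,-1]}'
```

```text
t: 13.35
ee_pos: [523.1, -94.6, 174.6]
orientation: [0.076, -3.141, -0.0]
ft_force: [0.0, -0.3, -1.8]
width: 15.8
t: 13.75
ee_pos: [523.3, -94.6, 173.4]
orientation: [-0.076, 3.14, -0.0]
ft_force: [-1.1, 1.0, 2.2]
width: 16.3
```

```bash
python3 -m jog '{"translation":[[0,0,0.3],[0,0,0.6],[0,0,1],[0,0,1]],"delta_rot":[[0,0,0],[0,0,0],[0,0,0],[0,0,0]],"hand":[-1,-1,-1,-1]}'
```

```text
t: 14.15
ee_pos: [523.3, -94.6, 172.2]
orientation: [-0.076, 3.14, -0.0]
ft_force: [-0.5, 0.2, 2.2]
width: 16.3
```

```bash
python3 -m jog '{"translation":[[0,0,0.3],[0,0,0.6],[0,0,1],[0,0,1]],"delta_rot":[[0,0,0],[0,0,0],[0,0,0],[0,0,0]],"hand":[-1,-1,-1,-1]}'
```

```text
t: 14.55
ee_pos: [523.3, -94.6, 171.2]
orientation: [-0.076, 3.14, -0.0]
ft_force: [-1.2, -0.0, 3.6]
width: 15.8
```

Springy, about 0.6 N/mm, so this is the tab.

```bash
python3 -m jog '{"translation":[[0,0,0.5],[0,0,1],[0,0,1.5],[0,0,1.5]],"delta_rot":[[0,0,0],[0,0,0],[0,0,0],[0,0,0]],"hand":[-1,-1,-1,-1]}'
```

```text
t: 14.95
ee_pos: [523.2, -94.6, 169.7]
orientation: [-0.076, 3.141, -0.0]
ft_force: [-0.6, -0.6, 3.8]
width: 15.8
```

```bash
python3 -m jog '{"translation":[[0,0,0.3],[0,0,0.6],[0,0,1],[0,0,1]],"delta_rot":[[0,0,0],[0,0,0],[0,0,0],[0,0,0]],"hand":[-1,-1,-1,-1]}'
```

```text
t: 15.35
ee_pos: [523.2, -94.6, 168.7]
orientation: [-0.076, 3.141, -0.0]
ft_force: [-0.9, -0.4, 4.7]
width: 15.8
```

```bash
python3 -m jog '{"translation":[[0,0,0.3],[0,0,0.6],[0,0,1],[0,0,1]],"delta_rot":[[0,0,0],[0,0,0],[0,0,0],[0,0,0]],"hand":[-1,-1,-1,-1]}'; python3 - <<'E'
from h import *
im=optics.get_image("side")[:,:,::-1];cv2.imwrite("pics/s2.png",im)
a=cv2.imread("pics/side0.png");d=cv2.absdiff(a,im)[205:250,350:415].mean();print(d,get_obs()["ft_force"])
E
```

```text
t: 15.75
ee_pos: [523.2, -94.6, 167.7]
orientation: [-0.076, 3.141, -0.0]
ft_force: [0.1, 0.1, 4.4]
width: 15.8
12.665071225071225 [0.20837426 0.99044483 5.30651046]
```

```bash
python3 -m jog '{"translation":[[0,0,0.4],[0,0,0.8],[0,0,0.8],[0,0,0.8]],"delta_rot":[[0,0,0],[0,0,0],[0,0,0],[0,0,0]],"hand":[-1,-1,-1,-1]}'
python3 - <<'E'
from h import *
im=optics.get_image("side")[:,:,::-1];cv2.imwrite("pics/s3.png",cv2.resize(im[130:330,150:450],None,fx=2.5,fy=2.5))
E
```

```text
t: 16.2
ee_pos: [522.7, -94.5, 166.3]
orientation: [0.076, -3.139, -0.0]
ft_force: [-0.1, -0.5, -1.0]
width: 15.9
```

View pics/s3.png

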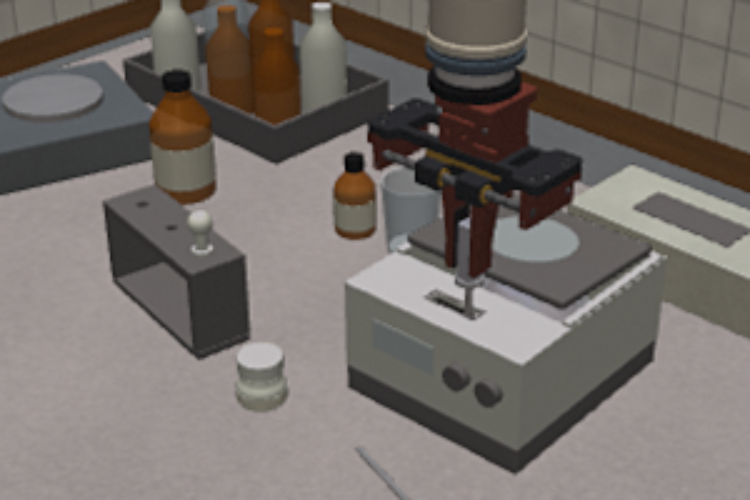

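The force has dropped back to baseline, and the picture shows the lid edge starting to lift, so the latch has let go. I'll wait for the spring, then lift straight out.

```bash
python3 -m jog '{"translation":[[0,0,0],[0,0,0],[0,0,0],[0,0,0],[0,0,0]],"delta_rot":[[0,0,0],[0,0,0],[0,0,0],[0,0,0],[0,0,0]],"hand":[-1,-1,-1,-1,-1]}'
python3 -m jog '{"translation":[[0,0,-5],[0,0,-12],[0,0,-20],[0,0,-28],[0,0,-36]],"delta_rot":[[0,0,0],[0,0,0],[0,0,0],[0,0,0],[0,0,0]],"hand":[-1,-1,-1,-1,-1]}'
python3 -m jog '{"translation":[[0,0,-10],[0,0,-20],[0,0,-34],[0,0,-44],[0,0,-44]],"delta_rot":[[0,0,0],[0,0,0],[0,0,0],[0,0,0],[0,0,0]],"hand":[-1,-1,-1,-1,-1]}'
python3 - <<'E'
from h import *
im=optics.get_image("side")[:,:,::-1];cv2.imwrite("pics/s4.png",cv2.resize(im[130:330,150:450],None,fx=2.5,fy=2.5))
o=get_obs();print(o["ee_pos"],tooldelta(o,[468.3,299.4,247]))
E
```

```text
t: 16.75
ee_pos: [523.2, -94.6, 166.9]
orientation: [0.076, -3.141, 0.0]
ft_force: [0.3, 0.2, -1.4]
width: 16.1
t: 17.25
ee_pos: [523.4, -94.6, 203.9]
orientation: [-0.076, 3.14, -0.0]
ft_force: [-0.8, 0.6, -1.4]
width: 16.0
t: 17.75
ee_pos: [524.2, -94.8, 248.8]
orientation: [-0.076, 3.137, -0.001]
ft_force: [0.3, -0.1, -0.7]
width: 16.0
[523.6746579  -94.65955405 247.83458181] [ 36.336504   396.26920636   0.59663577]
```

View pics/s4.png

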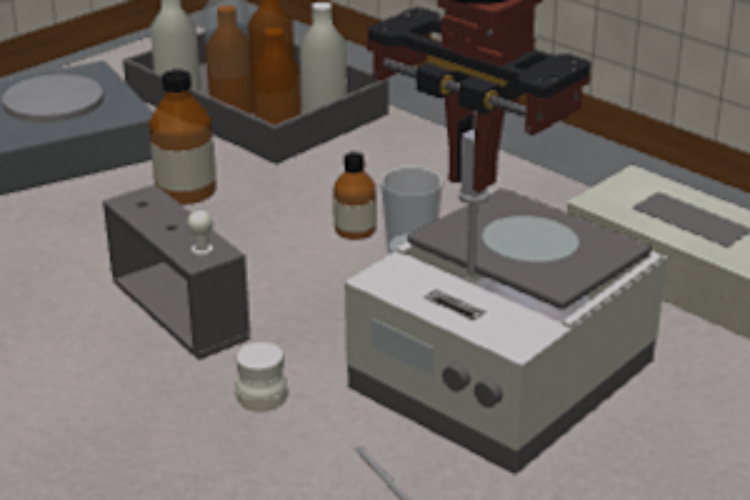

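```bash
python3 - <<'E'
from h import *
im=optics.get_image("side")[:,:,::-1];a=cv2.imread("pics/side0.png");s=slice(195,285),slice(285,420)
cv2.imwrite("pics/s5.png",cv2.resize(np.hstack([a[s],im[s]]),None,fx=2.9,fy=4))
s=optics.calibration("side");e=np.array([-.05,.999,0]);f=np.array([.999,.05,0])
m=np.array([522.85,-77.4,0])+38*f
for z in(133,176):print(z,[(proj(s,m+k*e+[0,0,z])-[285,195])*[2.9,4] for k in(-90,90)])
E
```

```text
133 [array([258.27734546, 239.65451044]), array([ 74.30502394, 129.01793937])]
176 [array([261.95292095, 171.86198775]), array([74.50169748, 64.37551794])]
```

View pics/s5.png

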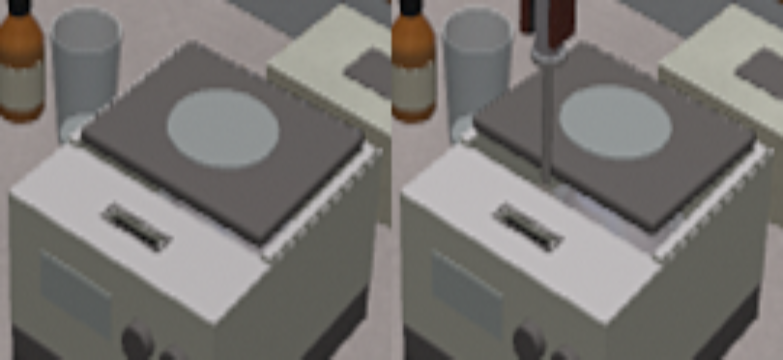

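```bash
python3 -m jog '{"translation":[[0,0,0],[0,0,0],[0,0,0],[0,0,0],[0,0,0]],"delta_rot":[[0,0,0],[0,0,0],[0,0,0],[0,0,0],[0,0,0]],"hand":[-1,-1,-1,-1,-1]}'
python3 - <<'E'
from h import *
im=optics.get_image("side")[:,:,::-1];cv2.imwrite("pics/s6.png",im);a=cv2.imread("pics/side0.png");s3=cv2.imread("pics/s2.png")
# column profile through lid front-right corner: x = 285+262/2.9
for n,i in(("start",a),("s2",s3),("now",im)):
    for x in(368,374):print(n,x,cv2.cvtColor(i,6)[225:265,x].tolist())
E
```

```text
t: 18.35
ee_pos: [523.1, -94.6, 246.7]
orientation: [0.076, -3.14, -0.0]
ft_force: [-0.1, -1.4, -2.1]
width: 15.5
start 368 [145, 146, 145, 145, 145, 145, 146, 146, 145, 146, 151, 122, 94, 94, 95, 96, 95, 96, 94, 94, 96, 95, 95, 96, 96, 95, 82, 57, 36, 86, 132, 162, 181, 183, 182, 182, 182, 181, 181, 182]
start 374 [145, 146, 146, 144, 145, 146, 145, 145, 148, 147, 109, 90, 94, 94, 96, 95, 96, 95, 95, 95, 94, 95, 96, 96, 95, 94, 96, 97, 95, 70, 45, 50, 119, 138, 161, 181, 185, 186, 182, 145]
s2 368 [152, 151, 151, 150, 150, 151, 151, 150, 152, 153, 157, 124, 98, 98, 99, 99, 99, 98, 99, 99, 99, 100, 99, 98, 100, 101, 85, 59, 35, 93, 136, 169, 187, 191, 190, 188, 188, 189, 189, 188]
s2 374 [151, 151, 151, 152, 151, 151, 151, 152, 154, 143, 108, 94, 99, 98, 98, 98, 99, 99, 98, 98, 99, 99, 99, 99, 99, 100, 100, 101, 97, 69, 44, 53, 123, 143, 168, 189, 192, 194, 190, 152]
now 368 [150, 150, 149, 149, 149, 149, 149, 149, 155, 123, 98, 95, 97, 98, 97, 98, 97, 97, 97, 97, 98, 97, 98, 79, 54, 32, 124, 149, 145, 141, 139, 161, 185, 189, 187, 186, 185, 187, 186, 186]
now 374 [150, 150, 150, 149, 149, 150, 151, 153, 113, 90, 96, 96, 98, 96, 97, 97, 97, 97, 95, 97, 97, 97, 97, 97, 99, 95, 69, 46, 71, 126, 139, 136, 135, 138, 165, 188, 191, 192, 188, 149]
```

```bash
python3 -m jog '{"translation":[[0,0,0],[0,0,0],[0,0,0],[0,0,0],[0,0,0]],"delta_rot":[[0,0,0],[0,0,0],[0,0,0],[0,0,0],[0,0,0]],"hand":[-1,-1,-1,-1,-1]}'
python3 - <<'E'
from h import *
im=optics.get_image("side")[:,:,::-1];cv2.imwrite("pics/s7.png",im)
L=[("s3",cv2.resize(cv2.imread("pics/s3.png"),(300,200),interpolation=3)),("s4",cv2.resize(cv2.imread("pics/s4.png"),(300,200),interpolation=3)),("s6",cv2.imread("pics/s6.png")[130:330,150:450]),("s7",im[130:330,150:450])]
for n,i in L:
    g=cv2.cvtColor(np.ascontiguousarray(i),6);print(n,g[112:130,224].tolist(),g[65:100,224].tolist())
E
```

```text
t: 18.9
ee_pos: [523.2, -94.6, 246.9]
orientation: [-0.076, 3.141, -0.0]
ft_force: [-0.5, 0.6, -0.6]
width: 15.8
s3 [97, 98, 98, 98, 98, 98, 98, 99, 91, 68, 52, 78, 124, 137, 137, 137, 144, 161] [48, 46, 44, 41, 31, 23, 22, 24, 29, 33, 34, 33, 34, 34, 34, 32, 31, 43, 86, 105, 101, 98, 96, 97, 119, 146, 153, 152, 151, 151, 151, 151, 151, 151, 151]
s4 [97, 97, 97, 97, 97, 97, 97, 98, 91, 68, 51, 77, 123, 137, 136, 136, 143, 160] [100, 102, 101, 99, 106, 139, 150, 148, 147, 147, 147, 149, 147, 145, 145, 147, 150, 151, 138, 112, 98, 96, 95, 96, 119, 145, 151, 150, 149, 149, 150, 150, 150, 150, 150]
s6 [97, 95, 97, 97, 97, 97, 97, 99, 95, 69, 46, 71, 126, 139, 136, 135, 138, 165] [101, 101, 102, 99, 100, 143, 153, 146, 146, 147, 146, 149, 147, 144, 146, 147, 150, 153, 141, 109, 95, 95, 95, 92, 121, 148, 152, 149, 150, 149, 150, 150, 150, 149, 149]
s7 [98, 97, 98, 97, 98, 97, 97, 101, 94, 69, 44, 71, 126, 139, 137, 134, 139, 165] [101, 101, 102, 98, 100, 143, 154, 148, 146, 147, 146, 150, 147, 144, 146, 147, 151, 154, 140, 108, 95, 95, 95, 91, 121, 148, 152, 150, 149, 149, 150, 149, 150, 150, 150]
```

The lid rose only about 3 px, roughly 7 mm or 0.05 rad, and stayed there through t = 18.9 s. It looks held by a second catch, so I'll go back down and press again.

```bash
python3 -m jog '{"translation":[[0,0,10],[0,0,18],[0,0,24],[0,0,28],[0,0,30]],"delta_rot":[[0,0,0],[0,0,0],[0,0,0],[0,0,0],[0,0,0]],"hand":[-1,-1,-1,-1,-1]}'
python3 -m jog '{"translation":[[0,0,1],[0,0,3],[0,0,5],[0,0,7],[0,0,8]],"delta_rot":[[0,0,0],[0,0,0],[0,0,0],[0,0,0],[0,0,0]],"hand":[-1,-1,-1,-1,-1]}'
python3 -m jog '{"translation":[[0,0,4],[0,0,8],[0,0,12],[0,0,15],[0,0,15]],"delta_rot":[[0,0,0],[0,0,0],[0,0,0],[0,0,0],[0,0,0]],"hand":[-1,-1,-1,-1,-1]}'
```

```text
t: 19.45
ee_pos: [522.9, -94.5, 216.1]
orientation: [0.076, -3.14, -0.0]
ft_force: [-0.1, 0.1, -1.3]
width: 16.1
t: 19.95
ee_pos: [523.1, -94.6, 208.7]
orientation: [0.076, -3.141, -0.0]
ft_force: [0.6, -1.2, -1.2]
width: 15.6
t: 20.45
ee_pos: [522.9, -94.5, 193.3]
orientation: [0.076, -3.14, -0.0]
ft_force: [1.0, 0.7, -1.5]
width: 15.7
```

```bash
python3 -m jog '{"translation":[[0,0,3],[0,0,6],[0,0,9],[0,0,11],[0,0,12]],"delta_rot":[[0,0,0],[0,0,0],[0,0,0],[0,0,0],[0,0,0]],"hand":[-1,-1,-1,-1,-1]}'
```

```text
t: 20.95
ee_pos: [523.1, -94.6, 181.6]
orientation: [0.076, -3.14, -0.0]
ft_force: [0.7, 0.3, -1.0]
width: 15.9
```

```bash
python3 -m jog '{"translation":[[0,0,1],[0,0,2],[0,0,3],[0,0,4],[0,0,5]],"delta_rot":[[0,0,0],[0,0,0],[0,0,0],[0,0,0],[0,0,0]],"hand":[-1,-1,-1,-1,-1]}'
```

```text
t: 21.45
ee_pos: [523.2, -94.6, 176.8]
orientation: [-0.076, 3.141, -0.0]
ft_force: [0.6, -0.4, -1.5]
width: 15.9
```

```bash
python3 -m jog '{"translation":[[0,0,0.7],[0,0,1.4],[0,0,2],[0,0,2.5],[0,0,2.5]],"delta_rot":[[0,0,0],[0,0,0],[0,0,0],[0,0,0],[0,0,0]],"hand":[-1,-1,-1,-1,-1]}'
```

```text
t: 21.95
ee_pos: [523.2, -94.6, 174.3]
orientation: [0.076, -3.141, 0.0]
ft_force: [-0.1, -0.2, -1.1]
width: 15.7
```

```bash
python3 -m jog '{"translation":[[0,0,0.5],[0,0,1],[0,0,1.5],[0,0,1.5]],"delta_rot":[[0,0,0],[0,0,0],[0,0,0],[0,0,0]],"hand":[-1,-1,-1,-1]}'
```

```text
t: 22.35
ee_pos: [523.1, -94.5, 172.8]
orientation: [0.076, -3.141, -0.0]
ft_force: [-0.5, -0.9, -1.3]
width: 16.7
```

```bash
python3 -m jog '{"translation":[[0,0,0.5],[0,0,1],[0,0,1.5],[0,0,1.5]],"delta_rot":[[0,0,0],[0,0,0],[0,0,0],[0,0,0]],"hand":[-1,-1,-1,-1]}'
```

```text
t: 22.75
ee_pos: [523.1, -94.6, 171.3]
orientation: [0.076, -3.141, -0.0]
ft_force: [-0.3, -0.1, -1.1]
width: 15.9
```

```bash
python3 -m jog '{"translation":[[0,0,0.5],[0,0,1],[0,0,1.5],[0,0,1.5]],"delta_rot":[[0,0,0],[0,0,0],[0,0,0],[0,0,0]],"hand":[-1,-1,-1,-1]}'
```

```text
t: 23.15
ee_pos: [523.1, -94.5, 169.8]
orientation: [0.076, -3.141, -0.0]
ft_force: [0.9, 0.3, -1.6]
width: 15.8
```

```bash
python3 -m jog '{"translation":[[0,0,0.5],[0,0,1],[0,0,1.5],[0,0,1.5]],"delta_rot":[[0,0,0],[0,0,0],[0,0,0],[0,0,0]],"hand":[-1,-1,-1,-1]}'
```

```text
t: 23.55
ee_pos: [523.1, -94.5, 168.3]
orientation: [0.076, -3.14, -0.0]
ft_force: [0.4, -0.6, -1.0]
width: 15.7
```

```bash
python3 -m jog '{"translation":[[0,0,0.5],[0,0,1],[0,0,1.5],[0,0,1.5]],"delta_rot":[[0,0,0],[0,0,0],[0,0,0],[0,0,0]],"hand":[-1,-1,-1,-1]}'
```

```text
t: 23.95
ee_pos: [523.1, -94.6, 166.8]
orientation: [0.076, -3.141, -0.0]
ft_force: [-0.2, -0.3, -1.7]
width: 16.1
```

```bash
python3 -m jog '{"translation":[[0,0,0.5],[0,0,1],[0,0,1.5],[0,0,1.5]],"delta_rot":[[0,0,0],[0,0,0],[0,0,0],[0,0,0]],"hand":[-1,-1,-1,-1]}'
```

```text
t: 24.35
ee_pos: [523.2, -94.6, 165.4]
orientation: [-0.076, 3.141, -0.0]
ft_force: [0.0, 0.0, -1.0]
width: 16.2
```

```bash
python3 -m jog '{"translation":[[0,0,0.5],[0,0,1],[0,0,1.5],[0,0,1.5]],"delta_rot":[[0,0,0],[0,0,0],[0,0,0],[0,0,0]],"hand":[-1,-1,-1,-1]}'
```

```text
t: 24.75
ee_pos: [523.3, -94.6, 164.1]
orientation: [-0.076, 3.14, -0.0]
ft_force: [-0.7, -0.8, 4.9]
width: 15.9
```

```bash
python3 -m jog '{"translation":[[0,0,0.5],[0,0,1],[0,0,1.5],[0,0,1.5]],"delta_rot":[[0,0,0],[0,0,0],[0,0,0],[0,0,0]],"hand":[-1,-1,-1,-1]}'; python3 - <<'E'
from h import *
im=optics.get_image("side")[:,:,::-1]
for n,i in(("s7",cv2.imread("pics/s7.png")),("now",im)):print(n,cv2.cvtColor(np.ascontiguousarray(i),6)[235:260,374].tolist())
E
```

```text
t: 25.15
ee_pos: [523.5, -94.6, 163.1]
orientation: [-0.076, 3.14, -0.0]
ft_force: [-2.3, 1.7, 11.4]
width: 15.8
s7 [96, 97, 97, 97, 97, 96, 97, 98, 97, 98, 97, 98, 97, 97, 101, 94, 69, 44, 71, 126, 139, 137, 134, 139, 165]
now [73, 61, 46, 92, 102, 96, 119, 123, 118, 119, 123, 125, 130, 129, 130, 130, 131, 133, 134, 135, 137, 138, 136, 140, 167]
```

The lid's lower edge has gone from row 252 to 237, about 17 px above where it started, which matches the 43 mm fully ajar position. The rod is at the hard stop with 11 N, so I'll lift now.

```bash
python3 -m jog '{"translation":[[0,0,-2],[0,0,-8],[0,0,-16],[0,0,-24],[0,0,-32]],"delta_rot":[[0,0,0],[0,0,0],[0,0,0],[0,0,0],[0,0,0]],"hand":[-1,-1,-1,-1,-1]}'
python3 -m jog '{"translation":[[0,0,-12],[0,0,-24],[0,0,-38],[0,0,-52],[0,0,-52]],"delta_rot":[[0,0,0],[0,0,0],[0,0,0],[0,0,0],[0,0,0]],"hand":[-1,-1,-1,-1,-1]}'
python3 - <<'E'
from h import *
im=optics.get_image("side")[:,:,::-1];cv2.imwrite("pics/s8.png",cv2.resize(im[130:330,150:450],None,fx=2.5,fy=2.5))
o=get_obs();print(o["ee_pos"],tooldelta(o,[468.3,299.4,247]))
E
```

```text
t: 25.7
ee_pos: [522.9, -94.5, 194.8]
orientation: [0.076, -3.14, -0.0]
ft_force: [-0.4, 0.9, -0.8]
width: 15.9
t: 26.2
ee_pos: [524.5, -94.8, 249.0]
orientation: [-0.076, 3.137, -0.002]
ft_force: [0.5, 0.7, -1.1]
width: 16.0
[523.88642493 -94.72459757 247.73906202] [3.65340670e+01 3.96345433e+02 3.93835251e-01]
```

View pics/s8.png

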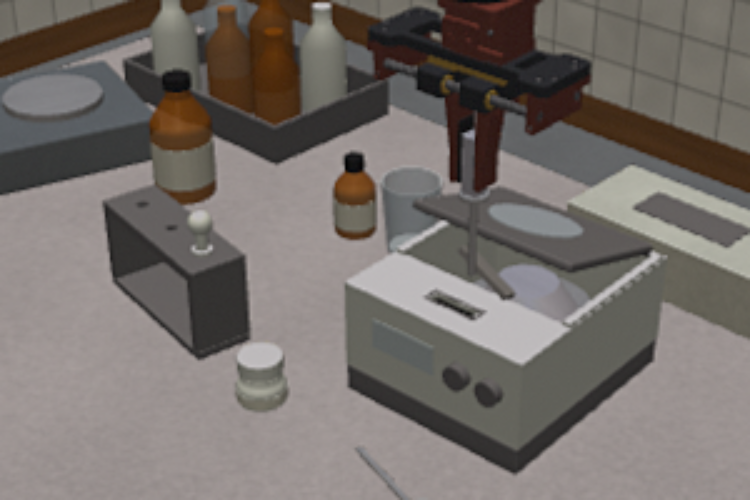

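The lid now stands well ajar: its front edge is raised and the bowl is visible. The rod is still gripped the same way. Next is the return to the rack.

```bash
python3 -m jog '{"translation":[[4,35,0],[8,80,0],[12,125,0],[16,170,0],[20,215,0]],"delta_rot":[[0,0,0],[0,0,0.05],[0,0,0.1],[0,0,0.15],[0,0,0.2]],"hand":[-1,-1,-1,-1,-1]}'
python3 - <<'E'
from h import *
o=get_obs();print(o["ee_pos"],o["orientation"],tooldelta(o,[468.3,299.4,247]))
E
```

```text
t: 26.75
ee_pos: [491.9, 120.7, 245.9]
orientation: [-0.242, -3.131, 0.0]
ft_force: [1.0, 0.7, -1.9]
width: 16.0
[491.94590095 120.71841798 245.85371797] [-2.42014083e-01 -3.13137862e+00  4.53845431e-04] [ 50.82151622 172.92590229  -1.16454003]
```

```bash
python3 -m jog '{"translation":[[13,43,0],[26,87,0],[40,130,0],[48,165,0],[51,173,0]],"delta_rot":[[0,0,0],[0,0,0],[0,0,0],[0,0,0],[0,0,0]],"hand":[-1,-1,-1,-1,-1]}'
python3 -m jog '{"translation":[[0,0,0],[0,0,0],[0,0,0],[0,0,0]],"delta_rot":[[0,0,0],[0,0,0],[0,0,0],[0,0,0]],"hand":[-1,-1,-1,-1]}'
python3 - <<'E'
from h import *
P=[];im=optics.get_image("wrist")[:,:,::-1]
for _ in range(4):
    o=get_obs();P.append(o["ee_pos"]);optics.get_image("side")
P=np.mean(P,0);o["ee_pos"]=P;print(P,o["orientation"],tooldelta(o,[468.2,299.4,247]))
cv2.imwrite("pics/w4.png",cv2.resize(im[180:300,240:400],None,fx=5,fy=5,interpolation=0))
c=optics.calibration("wrist");M=R.from_rotvec(o["orientation"]).as_matrix();print(proj(c,P+M@[0,0,92.4]),proj(c,[468,299.3,100]))
E
```

```text
t: 27.25
ee_pos: [467.9, 301.0, 245.7]
orientation: [-0.233, -3.132, -0.001]
ft_force: [-0.4, -0.3, -1.4]
width: 15.7
t: 27.65
ee_pos: [468.9, 296.7, 246.4]
orientation: [-0.241, -3.132, 0.0]
ft_force: [-0.6, -0.0, -2.0]
width: 15.7
[468.87160893 297.11353431 246.48185021] [2.39588737e-01 3.13229042e+00 4.78286198e-06] [ 1.01146588  2.15772897 -0.51827173]
[315.97820458 242.9292277 ] [318.63836953 224.39355259]
```

View pics/w4.png

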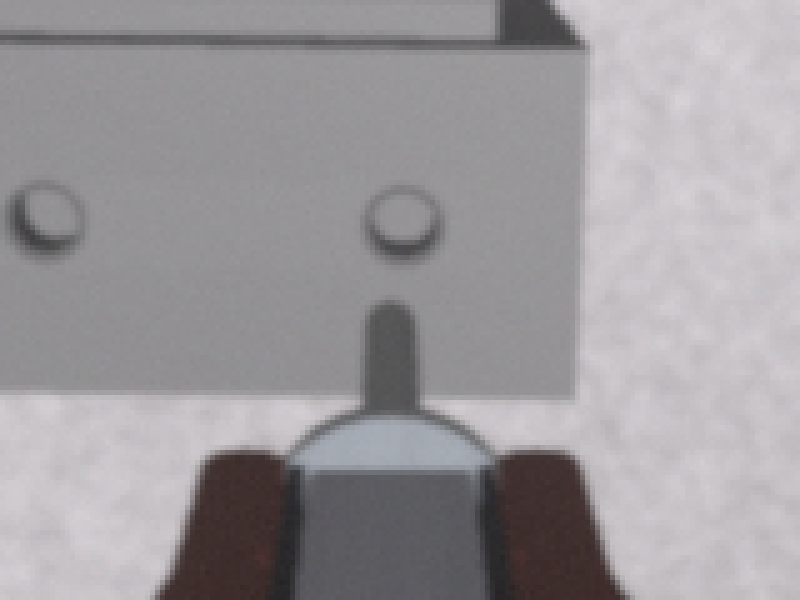

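Hole is at (320.8,224.4). The tip is at (318.2,240.4) with no visible slip. The correction from the picture agrees with the recorded grasp pose: about +1.2 in tool x and +2.2 in tool y.

```bash
python3 -m jog '{"translation":[[1.2,2.2,10],[1.2,2.2,22],[1.2,2.2,34],[1.2,2.2,42],[1.2,2.2,44]],"delta_rot":[[0,0,0],[0,0,0],[0,0,0],[0,0,0],[0,0,0]],"hand":[-1,-1,-1,-1,-1]}'
python3 -m jog '{"translation":[[0,0,2],[0,0,4],[0,0,6],[0,0,8],[0,0,8]],"delta_rot":[[0,0,0],[0,0,0],[0,0,0],[0,0,0],[0,0,0]],"hand":[-1,-1,-1,-1,-1]}'
```

```text
t: 28.4
ee_pos: [466.9, 299.8, 200.6]
orientation: [-0.238, -3.13, 0.003]
ft_force: [-0.4, -0.3, -1.1]
width: 16.1
t: 28.9
ee_pos: [467.7, 300.2, 194.3]
orientation: [-0.238, -3.132, 0.0]
ft_force: [-0.1, 0.0, -1.2]
width: 16.1
```

```bash
python3 -m jog '{"translation":[[0,0,1],[0,0,2],[0,0,3],[0,0,4],[0,0,4]],"delta_rot":[[0,0,0],[0,0,0],[0,0,0],[0,0,0],[0,0,0]],"hand":[-1,-1,-1,-1,-1]}'
```

```text
t: 29.4
ee_pos: [467.7, 300.2, 190.2]
orientation: [-0.238, -3.132, 0.0]
ft_force: [-0.2, -0.3, -1.0]
width: 16.3
```

```bash
python3 -m jog '{"translation":[[0,0,1.5],[0,0,3],[0,0,4.5],[0,0,6],[0,0,6]],"delta_rot":[[0,0,0],[0,0,0],[0,0,0],[0,0,0],[0,0,0]],"hand":[-1,-1,-1,-1,-1]}'
```

```text
t: 29.9
ee_pos: [467.6, 300.2, 184.1]
orientation: [-0.238, -3.132, 0.0]
ft_force: [-0.5, -0.7, -1.9]
width: 15.8
```

The tip is in the hole with no contact force.

```bash
python3 -m jog '{"translation":[[0,0,5],[0,0,12],[0,0,19],[0,0,25],[0,0,30]],"delta_rot":[[0,0,0],[0,0,0],[0,0,0],[0,0,0],[0,0,0]],"hand":[-1,-1,-1,-1,-1]}'
```

```text
t: 30.4
ee_pos: [467.5, 300.1, 153.5]
orientation: [-0.238, -3.132, 0.001]
ft_force: [-0.3, -0.3, -1.0]
width: 16.1
```

```bash
python3 -m jog '{"translation":[[0,0,7],[0,0,15],[0,0,23],[0,0,30],[0,0,32]],"delta_rot":[[0,0,0],[0,0,0],[0,0,0],[0,0,0],[0,0,0]],"hand":[-1,-1,-1,-1,-1]}'
python3 -m jog '{"translation":[[0,0,1],[0,0,2],[0,0,3],[0,0,4],[0,0,4]],"delta_rot":[[0,0,0],[0,0,0],[0,0,0],[0,0,0],[0,0,0]],"hand":[-1,-1,-1,-1,-1]}'
```

```text
t: 30.9
ee_pos: [467.3, 300.0, 121.3]
orientation: [-0.238, -3.131, 0.001]
ft_force: [-0.2, -1.0, -1.6]
width: 15.6
t: 31.4
ee_pos: [467.7, 300.3, 118.4]
orientation: [0.238, 3.132, 0.0]
ft_force: [-0.6, -0.6, -0.9]
width: 15.6
```

```bash
python3 -m jog '{"translation":[[0,0,0.5],[0,0,1],[0,0,1.5],[0,0,2],[0,0,2]],"delta_rot":[[0,0,0],[0,0,0],[0,0,0],[0,0,0],[0,0,0]],"hand":[-1,-1,-1,-1,-1]}'
```

```text
t: 31.9
ee_pos: [467.7, 300.3, 116.3]
orientation: [-0.238, -3.132, 0.0]
ft_force: [-0.2, -0.1, -1.1]
width: 15.5
```

```bash
python3 -m jog '{"translation":[[0,0,0.5],[0,0,1],[0,0,1.5],[0,0,1.5]],"delta_rot":[[0,0,0],[0,0,0],[0,0,0],[0,0,0]],"hand":[-1,-1,-1,-1]}'
python3 -m jog '{"translation":[[0,0,0],[0,0,0],[0,0,0],[0,0,0],[0,0,0]],"delta_rot":[[0,0,0],[0,0,0],[0,0,0],[0,0,0],[0,0,0]],"hand":[-0.4,-0.2,0,0.2,0.3]}'
python3 -m jog '{"translation":[[0,0,0],[0,0,0],[0,0,0],[0,0,0],[0,0,0]],"delta_rot":[[0,0,0],[0,0,0],[0,0,0],[0,0,0],[0,0,0]],"hand":[0.3,0.3,0.3,0.3,0.3]}'
```

```text
t: 32.3
ee_pos: [467.7, 300.3, 114.8]
orientation: [-0.238, -3.132, 0.0]
ft_force: [0.8, -0.2, -1.8]
width: 15.8
t: 32.8
ee_pos: [467.8, 300.3, 114.9]
orientation: [0.238, 3.132, 0.0]
ft_force: [-0.2, -0.7, 0.7]
width: 52.7
t: 33.3
ee_pos: [467.8, 300.3, 114.9]
orientation: [0.238, 3.133, 0.0]
ft_force: [0.2, -0.6, 1.7]
width: 57.0
```

```bash
python3 -m jog '{"translation":[[0,0,-10],[0,0,-35],[0,0,-65],[0,0,-95],[0,0,-111]],"delta_rot":[[0,0,0],[0,0,0],[0,0,0],[0,0,0],[0,0,0]],"hand":[0.3,0.3,0.3,0.3,0.3]}'
python3 -m jog '{"translation":[[0,0,0],[0,0,0],[0,0,0],[0,0,0]],"delta_rot":[[0,0,0],[0,0,0],[0,0,0],[0,0,0]],"hand":[1,1,1,1]}'
python3 - <<'E'
from h import *
im=optics.get_image("wrist")[:,:,::-1];o=get_obs();c=optics.calibration("wrist");sd=optics.get_image("side")[:,:,::-1];a=cv2.imread("pics/side0.png");w=cv2.imread("pics/w1.png")
print(o["ee_pos"],proj(c,[468.6,299.3,158]),proj(c,[468.6,299.3,104]))
r=lambda i:cv2.resize(i,(390,290),interpolation=2)
cv2.imwrite("pics/f.png",np.vstack([np.hstack([r(w[210:290,265:375]),r(im[210:290,265:375])]),np.hstack([r(a[160:260,180:315]),r(sd[160:260,180:315])])]))
g=lambda i:cv2.cvtColor(np.ascontiguousarray(i),6)[235:260,374].tolist();print(g(sd))
E
```

```text
t: 33.8
ee_pos: [468.7, 300.9, 229.3]
orientation: [0.238, 3.129, 0.004]
ft_force: [0.2, -0.8, 0.1]
width: 57.1
t: 34.2
ee_pos: [467.1, 299.9, 224.6]
orientation: [-0.238, -3.131, 0.002]
ft_force: [0.7, 0.6, 0.7]
width: 85.5
[467.20581765 299.95938852 224.75330597] [315.91073102 255.78856954] [316.27720507 235.06204068]
[72, 61, 48, 92, 102, 95, 117, 123, 118, 118, 121, 126, 129, 131, 131, 130, 130, 132, 134, 135, 136, 136, 136, 138, 166]
```

View pics/f.png

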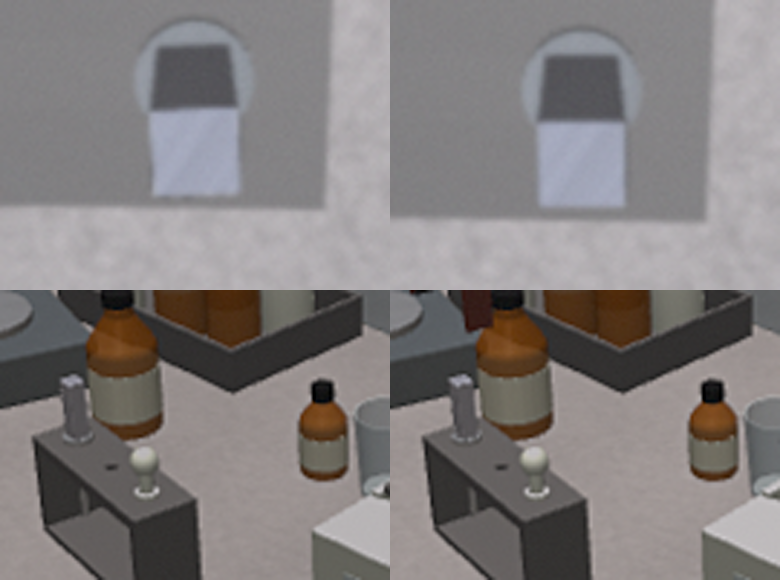

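The rod hangs fully down, in the same place as at the start in both views, and upright. The other things are unmoved, the lid edge is steady at row 237, and the gripper is clear.

```bash
python3 -m jog '{"translation":[[0,0,-10],[0,0,-15],[0,0,-15],[0,0,-15]],"delta_rot":[[0,0,0],[0,0,0],[0,0,0],[0,0,0]],"hand":[1,1,1,1]}'; python3 -c "
from workcell import ctrl;print(ctrl.close_job())"
```

```text
t: 34.7
ee_pos: [467.9, 300.4, 241.2]
orientation: [0.238, 3.132, 0.001]
ft_force: [0.5, -0.1, 0.0]
width: 87.4
the job is handed in; nothing more can be done
None
```

The lid is sprung ajar, the rod is back in its own rack hole, and I handed the job in at about 34.7 s. `close_job()` reports no verdict.

- **Pressing the latch:** I found the tab through the slot with the wrist camera, about 14 mm from the slot's middle towards -y. The first press, at about 6 N, lifted the lid only about 7 mm (roughly 0.05 rad), where it stopped. I went back down, and the lid sprang fully ajar when the rod reached about 51 mm below the deck. That second press ended against a hard stop, at about 11–12 N. These are readings at the end of each move, so any brief peak between them was not recorded.
- **Last checks:** In the side view the lid's edge is about 17 px higher than at the start, which matches the stated 43 mm rise, and it stayed there. The rod hangs upright and fully down and looks the same as at the start from both the wrist and side cameras. The rack neighbours and bottles in view did not move; I did not re-check the tray, mortar and screwdriver, but the arm never went near them. The gripper is open and clear.
- **What disagreed:** The half-opening on the first press did not fit the description of the lid letting go after about 6 mm.

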